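# Shut the marked valve under the sliding cover

## Robot

A 7-joint arm with a two-finger parallel gripper is mounted at the origin on the work surface; the furniture and walls round the work are solid. World frame = base frame: x ahead of the robot, y to its left, z up, the work surface at z = 0. Lengths are in m, angles in rad, forces in N, time in s.
With the tool pointing down it reaches from about 0.35 to 0.775 m from the base axis. Payload 3.1 kg.
Tool frame: the origin (TCP) lies between the finger pads; the fingertips stand tcp_to_tips ahead of it and the grasp point (between the pads) lies 6 mm ahead of it (tcp_to_tips is the distance from the TCP to the fingertips, in m); z points along the fingers, y is the direction in which the jaws open and shut (so a half turn about z gives the same grasp; the last joint's range is limited). The gripper opens to 85 mm and grips with 20 to 120 N. Pads are 22 mm wide; open, the fingers measure 114 mm over their backs; the gripper's body (76 mm by 85 mm) begins 54 mm behind the grasp point. The pads swing forward as they close: fully open they stand 13 mm farther back than shut.
Start: joints at [-1.162, 0.311, 0.014, 1.512, -0.004, 1.319, -0.027], TCP at [0.24, 0.495, 0.219] pointing down, gripper open.
Joint ranges: [-2.7, 2.7], [-0.3, 1.91], [-1.27, 1.3], [0.12, 2.57], [-1.44, 4.58], [0.2, 2.03], [-3.05, 3.05]. Speed limits (rad/s): [2.79, 2.79, 3.14, 3.14, 3.14, 3.14, 3.14].

## Interface

Orientations are given as [roll, pitch, yaw] about the fixed x, y, z axes, in that order (R = Rz(yaw) Ry(pitch) Rx(roll)).
In Python, from station import * gives the robot as it stands.
- The arm moves only by the shell command python3 -m pendant 'ROWS' [OPENING] [FORCE]. ROWS is a JSON object of lists of equal length, an entry for each row: "slide": the shift along the tool's x, y, z in mm, a list of three; "delta_rot": the turn, a rotation vector about the tool's x, y, z in degrees, a list of three. A call has exactly 10 rows; each row shifts and turns the pose as measured when the row begins, along the tool's axes as they then stand; what a row does not reach is not made up. A row lasts 1/10 s, in which the tool goes at most 50 mm and 8.59 degrees, less where a joint would pass 70% of its speed; a pose out of reach is approached as far as the arm can. A call with a gripper value outside its range is refused whole. OPENING is the finger opening in mm, from 0 to 85.4, set as the call begins (- or left out, the last holds). The fingers move at their own pace and stop on an object; FORCE is the grip in N (left out, the last holds). Time passes only in rows, so rows that do not move let the fingers close, or fill a call up. It gives the time, the measured TCP pose, the force and the opening at its end, in the units of the state.
- read_state(): the state, without advancing time (a new reading comes with each control period).
- grab_frame(name): name is "scene" or "side" or "wrist"; returns a dict with "color" (420x560x3 uint8, red, green, blue), "camera_matrix" (3x3 intrinsics, pixels), "pose" (4x4, takes a point from camera to world coordinates). Camera axes: x right, y down, z forward; pixel columns grow to the right and rows downward; lengths in m; the calibration is good to about 2 mm. A picture is of the moment at which its call begins. There is no depth.
- hand_in(): hands the job in, once; it reports no verdict.
The state is a dict: "t": time; "joint_pos": joint angles; "qd": joint speeds; "joint_torque": joint torques, N m; "position": TCP position; "ee_rot": TCP orientation; "force": force on the tool from outside, world axes, zero at the start; "torque": the same for the moment, N m; "opening": finger opening in m.
Only numpy, scipy, OpenCV 4.12 (cv2) and the standard library are available. Lean on these libraries where they do the work, as an engineer would, in place of code of your own. Each camera call takes 0.05 s, during which the arm holds its last target.

## Task

Using only the outside of the fingers, push the valve box's steel cover by its upright tab along its rails, away from the valves and over to the end stop; slide it, do not lift it. Then push the uncovered valve handle that is marked with a round disc at its end fully shut, and leave the cover open. Leave the plain bar handle and the things lying around as they are, and grip or lift nothing.

Things in the scene. Friction and masses are not known exactly. Their poses are not given: they have to be found in the camera images.
- valve_box: Grey open-topped valve box fixed to the bench. Origin: centre of the chamber's underside, on the bench. Yaw up to 0.25 rad; all directions in these notes are in this box's frame (x away from the robot, y left, z up). Chamber outside 244 x 112 mm, end walls 46 mm high; clear inside x +-105 (between the rails), y +-51 mm. Two valves inside, turning axes at y = -25, x = -45 and x = +40 mm; which is which changes.
- rail_end (a point): Middle of the end stop's inner face, where the cover's edge stops: y = -166 mm of the box, 55 mm high. Two aluminium rails along y carry the cover: top faces 52 mm high, guide lips at x = +-121 mm up to 62 mm; they run from y = +58 to -171 mm. The end stop is a cross bar between their right (-y) ends, top 62 mm.
- cover: Loose flat steel cover, 0.4 to 0.8 kg, 234 (x) x 108 (y) x 4 mm, on the rails with 2 mm side play. Origin: centre of its underside, 52 mm above the bench; axes as the box's. At the start it closes the chamber (origin at y = -12 to 0 mm of the box). Pushed towards -y it slides (dry friction, a few N) until it meets the end stop, origin then at y = -112 mm of the box.
- cover_tab (a point): Centre of the cover's fixed upright push tab: 80 (x) x 5 (y) mm, standing on the plate along its left edge, 45 mm to +y of the cover's origin, from 56 to 80 mm above the bench. Push the middle of its left (+y) face.
- disc_valve: The fixed brass valve with the marked handle, axes as the box's. Origin: on the turning axis, at the chamber floor (6 mm above the bench). Both valves are alike: a copper pipe along y with nuts, up to 29 mm above the bench, within 11 mm of the axis in x, its stubs reaching y = +-85 mm of the box; body within 13 mm in x, stem to 34 mm. Beside that is only the floor.
- disc_valve_handle (a joint): Turn of the marked handle about its vertical axis, rad: 0 = open, along the pipe, pointing to the box's +y; grows clockwise seen from above; 1.571 = fully shut at its stop, across the pipe, pointing to +x. Starts at 0 to 0.2. Stiff: about 0.08 N m (2 N at the disc), stays where it is left.
- disc_valve_axis (a point): Point on the marked handle's turning axis at the handle's mid-height (38.5 mm above the bench); its axes stay along the box's.
- disc_valve_grip (a point): Point on the marked handle 40 mm from the axis, at mid-height, near its disc's middle. The handle is a steel bar 10 mm wide with a round disc, 26 mm across, at its end, centred 41 mm and ending 54 mm from the axis; bar and disc lie 33 to 44 mm above the bench; hub 20 mm across.
- bar_valve_handle (a joint): Turn of the plain handle, same meaning; to be left alone. Starts at 0 to 0.15.
- bar_valve_grip (a point): Point on the plain handle 40 mm from its axis at mid-height (world z 38.5 mm). A plain steel bar 10 mm wide, 50 mm long from the axis, without a disc; otherwise the same as the marked one.
- offcut_2: Loose small wood offcut, 45 x 18 mm, 18 mm high, lying along x just left of the box between the pipe stubs. Origin: centre of its underside. Leave alone.
- offcut_0: Loose wood offcut, 42 x 85 mm, 18 mm high, lying in front of the box. Origin: centre of its underside. Leave alone.
- offcut_1: Loose wood offcut, 50 x 60 mm, 22 mm high, lying to the left of the box beyond the long wooden batten. Origin: centre of its underside. Leave alone.

How it is judged:
On the way, in this order (a step that is already met when the one before it is completed fails the run):
1. the cover is slid along its rails to the end stop, clear of the valves (y of cover in the frame of valve_box below -0.09 m), for 0.2 s.
2. the handle with the disc is pushed fully shut (value of joint disc_valve_handle above 1.45 rad), for 0.2 s.
At the end, for the whole second after the job is handed in: The cover lies at rest flat on its rails, at the end stop within 22 mm (its origin beyond y = -90 mm in the box's frame); the disc handle is shut (above 1.45 rad of 1.571); the plain handle's end is within 8 mm and each loose bystander within 15 mm of where it started (y of cover in the frame of valve_box below -0.09 m and value of joint disc_valve_handle above 1.45 rad and linear speed of cover below 0.01 m/s and height (world z) of cover below 0.056 m and angle between cover's own z axis and vertical below 0.05 rad and distance of bar_valve_grip from where it was at the start of the episode below 0.008 m and distance of each of offcut_2, offcut_0, offcut_1 from where it was at the start of the episode below 0.015 m); the robot touches nothing.
It fails at once if the cover is lifted, carried or tipped (10 mm up or 0.12 rad) (height (world z) of cover above 0.062 m or height (world z) of cover below 0.044 m or angle between cover's own z axis and vertical above 0.12 rad).
It fails at once if the plain bar handle is turned (its end moves 8 mm) (distance of bar_valve_grip from where it was at the start of the episode above 0.008 m).
It fails at once if a thing lying around is lifted or shoved (15 mm) (distance of any of offcut_2, offcut_0, offcut_1 from where it was at the start of the episode above 0.015 m).
It also fails if it takes over 38 s, if anything falls off the work surface, if the arm or the gripper's body presses on something with over 40 N, if the wrist force passes 120 N, or if a joint passes its speed limit or range.

## Working session

There is one attempt and no reset: what is moved stays moved. The work goes in short steps, Python scripts to look and compute and a shell command to move; the robot and the scene stay as the last step left them, time stands still between calls to the robot, and variables do not carry over. Pictures are saved under pics/ and viewed, and the job is handed in when it is done.

```bash
mkdir -p pics; ls; python3 - <<'E'
from station import *
import cv2
s=read_state(); print({k:s[k] for k in s})
try: print(tcp_to_tips)
except Exception as e: print(e)
for n in ("scene","side","wrist"):
    f=grab_frame(n); cv2.imwrite(f"pics/{n}0.png",f["color"][:,:,::-1]); print(n,f["camera_matrix"],f["pose"])
E
```

```text
pics
{'t': 0.0, 'joint_pos': array([-1.16167625,  0.31171305,  0.01397197,  1.51303974, -0.00439308,
        1.31917202, -0.02720542]), 'qd': array([-0.00022761,  0.00210831, -0.00095274,  0.00105586, -0.0009945 ,
       -0.00144485, -0.00085423]), 'joint_torque': array([ 8.78166293e-05, -3.79924178e+01,  1.46062193e-01, -2.30588830e+01,
        1.21552526e-02,  1.39573863e-02,  3.63257286e-06]), 'position': array([0.2392976 , 0.49439247, 0.21823496]), 'ee_rot': array([-3.13929311e+00,  9.53050111e-05,  2.69086492e+00]), 'force': array([-0.18761673, -0.89161525, -0.1371257 ]), 'torque': array([-0.06607005,  0.01797647, -0.05750562]), 'opening': 0.08525744628923823}
0.025
scene [[486.78597469   0.         281.85941529]
 [  0.         486.78597469 199.58036416]
 [  0.           0.           1.        ]] [[-0.53128713 -0.47987413  0.69817964 -0.12336254]
 [-0.84701225  0.28390557 -0.44940837  0.4164558 ]
 [ 0.01744236 -0.83013159 -0.55729464  0.57860601]
 [ 0.          0.          0.          1.        ]]
side [[417.90883315   0.         275.97400027]
 [  0.         417.90883315 202.80366362]
 [  0.           0.           1.        ]] [[-0.99128691 -0.06731615  0.11322013  0.40612865]
 [-0.13144473  0.56112003 -0.81723106  0.73069239]
 [-0.00851723 -0.82499264 -0.56507929  0.5804886 ]
 [ 0.          0.          0.          1.        ]]
wrist [[322.81888097   0.         277.90237016]
 [  0.         322.81888097 211.5674837 ]
 [  0.           0.           1.        ]] [[ 0.43771707  0.86859672  0.23225739  0.1806758 ]
 [ 0.89910901 -0.42211238 -0.11586257  0.52395219]
 [-0.00259913  0.25953974 -0.96572893  0.37245894]
 [ 0.          0.          0.          1.        ]]
```

View pics/scene0.png

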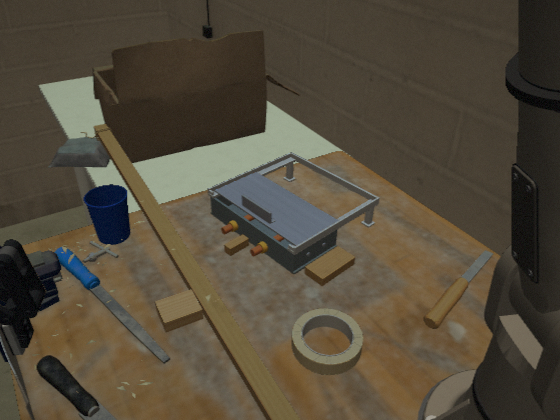

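View pics/side0.png

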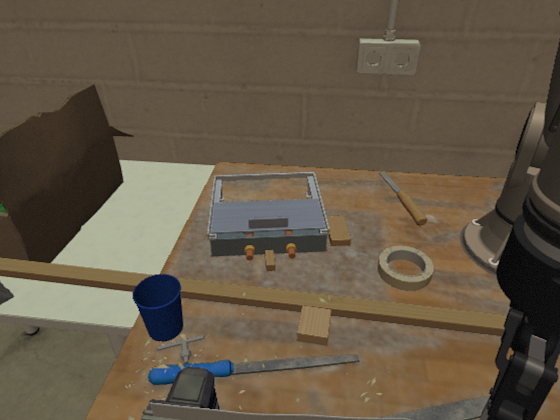

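View pics/wrist0.png

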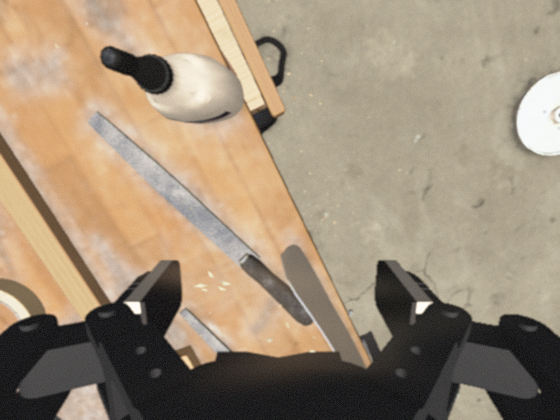

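The scene shows the box at about (270,225) with the tab at (257,207). In the side view the box is at (268,225) and the tab at (268,223). I'll zoom in for the corners.

```bash
python3 - <<'E'
import cv2
a=cv2.imread("pics/scene0.png")[145:295,190:390]; cv2.imwrite("pics/z_scene.png",cv2.resize(a,None,fx=4,fy=4,interpolation=cv2.INTER_CUBIC))
a=cv2.imread("pics/side0.png")[160:280,195:355]; cv2.imwrite("pics/z_side.png",cv2.resize(a,None,fx=5,fy=5,interpolation=cv2.INTER_CUBIC))
E
```

```text
(no output)
```

View pics/z_scene.png

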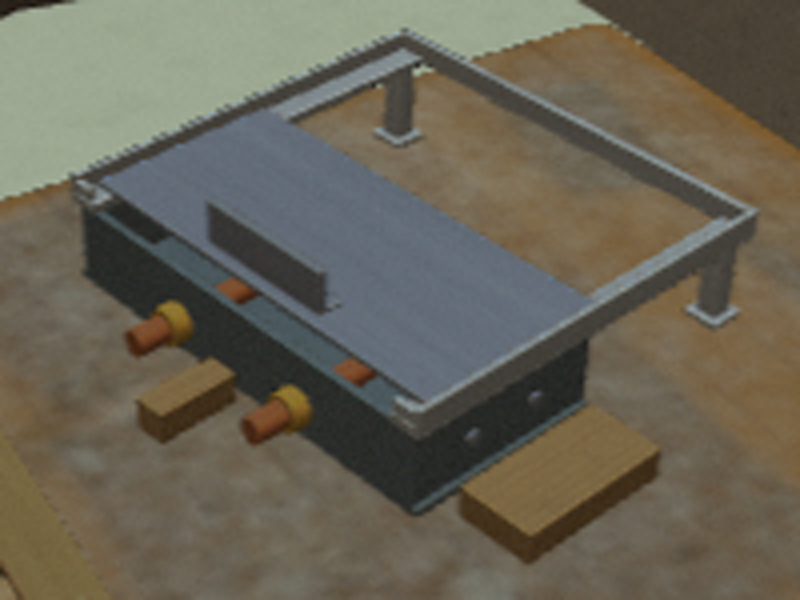

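View pics/z_side.png

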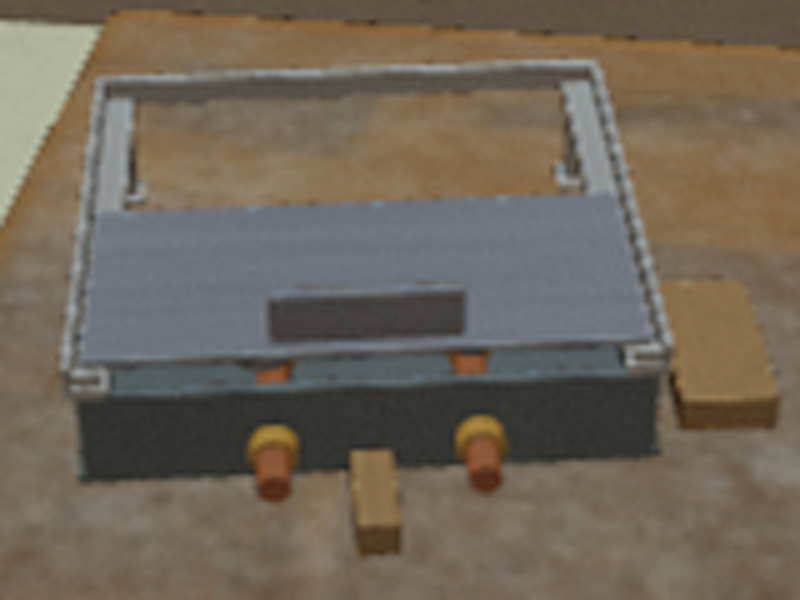

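```bash
cat > h.py <<'E'
import numpy as np,pickle
from station import *
def ray(f,u,v,z):
    K,P=f["camera_matrix"],f["pose"]; d=P[:3,:3]@np.linalg.solve(K,[u,v,1.]); o=P[:3,3]
    return o+d*(z-o[2])/d[2]
def fit(A,B):
    A=np.array(A);B=np.array(B)[:,:2];a=A.mean(0);b=B.mean(0)
    H=(A-a).T@(B-b);U,S,V=np.linalg.svd(H);R=V.T@np.diag([1,np.linalg.det(V.T@U.T)])@U.T
    t=b-R@a; return R,t,B-(A@R.T+t)
E
python3 - <<'E'
from h import *
import pickle
fs={n:grab_frame(n) for n in("scene","side")}
M=[(.123,.058),(.123,-.171),(-.123,-.171),(-.123,.058)]
C={"side":((195,160),5,[(64,378),(97,78),(600,62),(672,352)],[(268,292),(465,289)]),
 "scene":((190,145),4,[(73,180),(405,31),(757,210),(425,412)],[(208,203),(327,270)])}
alltab=[]
for n,(o,s,c,tab) in C.items():
    f=fs[n]
    P=[ray(f,(u+.5)/s-.5+o[0],(v+.5)/s-.5+o[1],.062) for u,v in c]
    R,t,r=fit(M,P); print(n,np.round(P,4)[:,:2].tolist(),"yaw",np.arctan2(R[1,0],R[0,0]),"t",t,"res mm",np.round(r*1e3,1).tolist())
    for u,v in tab:
        p=ray(f,(u+.5)/s-.5+o[0],(v+.5)/s-.5+o[1],.080); print(" tab",p[:2],"box",R.T@(p[:2]-t))
E
```

```text
side [[0.6297, 0.1093], [0.6756, -0.1191], [0.4334, -0.1632], [0.392, 0.0637]] yaw 0.18694191144312142 t [0.52215836 0.02818757] res mm [[-2.5, 1.3], [0.8, -2.2], [0.3, -0.5], [1.4, 1.4]]
 tab [0.55484328 0.06723971] box [0.0393735  0.03229709]
 tab [0.47629273 0.05569584] box [-0.03995397  0.03555335]
scene [[0.6271, 0.1058], [0.6734, -0.1177], [0.4356, -0.166], [0.3907, 0.0559]] yaw 0.20326915643506369 t [0.52028639 0.02486372] res mm [[-2.0, -0.7], [-1.9, 0.1], [1.3, 1.5], [2.5, -0.9]]
 tab [0.55122494 0.0712668 ] box [0.03966907 0.03920209]
 tab [0.47701425 0.05149784] box [-0.03700456  0.03482121]
```

```bash
python3 -m pendant '{"slide":[[0,0,0],[0,0,0],[0,0,0],[0,0,0],[0,0,0],[0,0,0],[0,0,0],[0,0,0],[0,0,0],[0,0,0]],"delta_rot":[[0,0,8],[0,0,8],[0,0,8],[0,0,8],[0,0,8],[0,0,8],[0,0,6],[0,0,0],[0,0,0],[0,0,0]]}' 0 20
cat >> h.py <<'E'
from scipy.spatial.transform import Rotation as Ro
T0=np.array([.5212,.0265]);YAW=.195
Rb=np.array([[np.cos(YAW),-np.sin(YAW)],[np.sin(YAW),np.cos(YAW)]])
def box(p): return Rb.T@(np.asarray(p)[:2]-T0)
def plan(bx,by,z):
    s=read_state(); R=Ro.from_euler('xyz',s["ee_rot"]).as_matrix()
    w=np.r_[T0+Rb@[bx,by],z]
    print("t",s["t"],"pos",np.round(s["position"],4),"box",np.round(box(s["position"]),4),"rpy",np.round(s["ee_rot"],3),"F",np.round(s["force"],1),"op",round(s["opening"],4))
    print("tool slide mm",np.round(R.T@(w-s["position"])*1e3,1),"rot to box deg (tool z)",np.degrees(s["ee_rot"][2]-(np.pi/2+YAW)))
E
python3 -c "
from h import *
plan(0,.075,.16)"
```

```text
t: 1.25
position: [0.2387, 0.4936, 0.2168]
ee_rot: [-3.139, 0.004, 1.714]
force: [-0.6, -0.3, -1.1]
opening: -0.0002
t 1.25 pos [0.2387 0.4936 0.2168] box [-0.1867  0.5129] rpy [-3.139  0.004  1.714] F [-0.6 -0.3 -1.1] op -0.0002
tool slide mm [-427.5  209.2   58.1] rot to box deg (tool z) -2.9557199653317547
```

```bash
python3 -m pendant '{"slide":[[-40,20,0],[-40,20,0],[-40,20,0],[-40,20,0],[-40,20,5],[-40,20,5],[-40,20,5],[-40,20,5],[-40,20,5],[-40,20,5]],"delta_rot":[[0,0,-3],[0,0,0],[0,0,0],[0,0,0],[0,0,0],[0,0,0],[0,0,0],[0,0,0],[0,0,0],[0,0,0]]}'
python3 -c "
from h import *
plan(0,.075,.085)
import cv2
for n in('scene','side','wrist'): cv2.imwrite(f'pics/{n}1.png',grab_frame(n)['color'][:,:,::-1])"
```

```text
t: 2.25
position: [0.5209, 0.1412, 0.1863]
ee_rot: [3.141, -0.006, 1.806]
force: [0.9, 0.9, 0.0]
opening: 0.0003
t 2.25 pos [0.5209 0.1412 0.1863] box [0.0219 0.1126] rpy [ 3.141 -0.006  1.806] F [0.9 0.9 0. ] op 0.0003
tool slide mm [-37.3 -23.5 101.1] rot to box deg (tool z) 2.2748962141328484
```

View pics/wrist1.png

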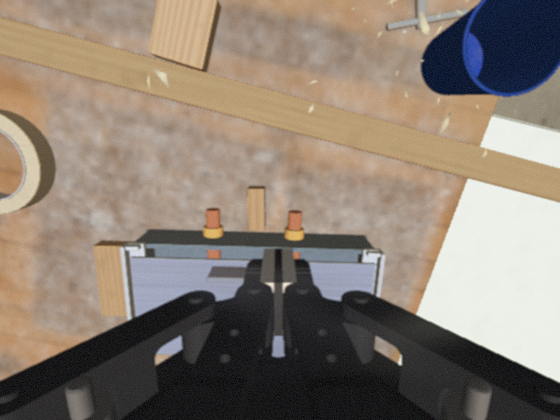

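View pics/scene1.png

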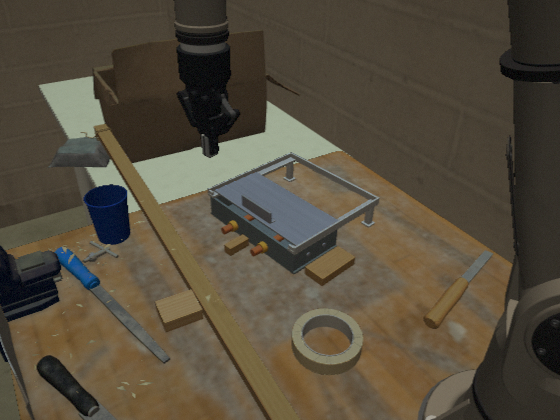

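```bash
python3 -m pendant '{"slide":[[-6,-5,8],[-6,-5,12],[-6,-5,14],[-6,-4,14],[-6,-4,14],[-6,0,14],[0,0,12],[0,0,8],[0,0,0],[0,0,0]],"delta_rot":[[0,0,2],[0,0,0],[0,0,0],[0,0,0],[0,0,0],[0,0,0],[0,0,0],[0,0,0],[0,0,0],[0,0,0]]}'
python3 -c "
from h import *
plan(0,.051,.085)
import cv2
for n in('scene','side','wrist'): cv2.imwrite(f'pics/{n}2.png',grab_frame(n)['color'][:,:,::-1])
a=cv2.imread('pics/scene2.png')[145:295,190:390]; cv2.imwrite('pics/zs2.png',cv2.resize(a,None,fx=4,fy=4,interpolation=cv2.INTER_CUBIC))"
```

```text
t: 3.4
position: [0.4961, 0.1097, 0.0836]
ee_rot: [-3.137, -0.011, 1.778]
force: [0.4, -0.4, 0.4]
opening: 0.0002
t 3.4 pos [0.4961 0.1097 0.0836] box [-0.0085  0.0864] rpy [-3.137 -0.011  1.778] F [ 0.4 -0.4  0.4] op 0.0002
tool slide mm [-35.5   8.   -1.9] rot to box deg (tool z) 0.6938989916392557
```

View pics/wrist2.png

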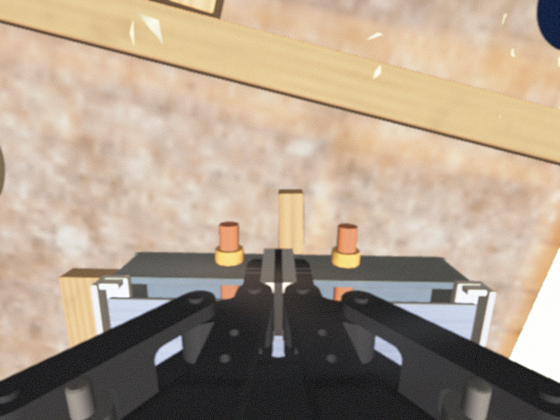

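View pics/zs2.png

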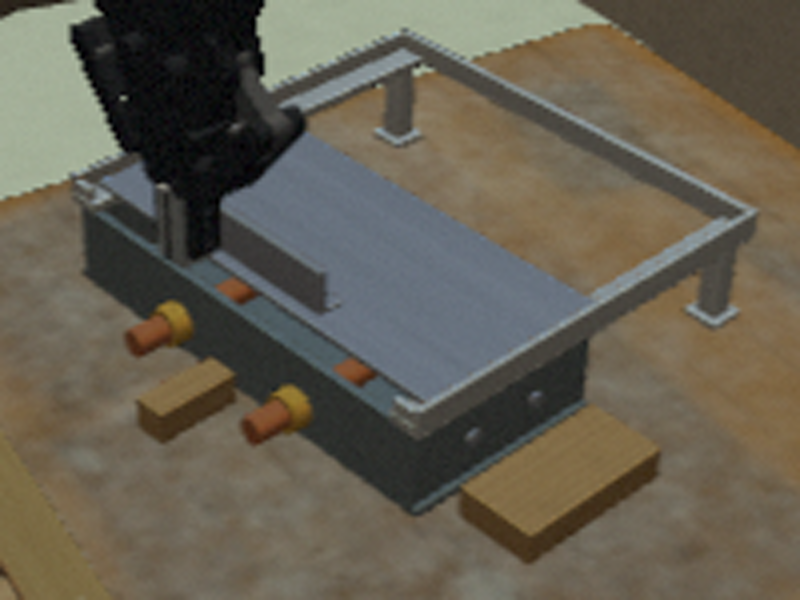

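```bash
python3 -m pendant '{"slide":[[-5,4,-1],[-6,4,-1],[-6,0,0],[-6,0,0],[-6,0,0],[-6,0,0],[-6,0,0],[-6,0,0],[-6,0,0],[-6,0,0]],"delta_rot":[[0,0,0.7],[0,0,0],[0,0,0],[0,0,0],[0,0,0],[0,0,0],[0,0,0],[0,0,0],[0,0,0],[0,0,0]]}'
python3 -c "
from h import *
plan(0,-.05,.085)
import cv2
for n in('scene','side'): cv2.imwrite(f'pics/{n}3.png',grab_frame(n)['color'][:,:,::-1])
a=cv2.imread('pics/scene3.png')[145:295,190:390]; cv2.imwrite('pics/zs3.png',cv2.resize(a,None,fx=4,fy=4,interpolation=cv2.INTER_CUBIC))"
```

```text
t: 4.55
position: [0.5193, 0.0475, 0.0871]
ee_rot: [-3.141, -0.01, 1.763]
force: [-0.2, -0.2, 0.4]
opening: -0.0005
t 4.55 pos [0.5193 0.0475 0.0871] box [0.0022 0.021 ] rpy [-3.141 -0.01   1.763] F [-0.2 -0.2  0.4] op -0.0005
tool slide mm [-71.   -1.9   1.3] rot to box deg (tool z) -0.17373456225144254
```

View pics/zs3.png

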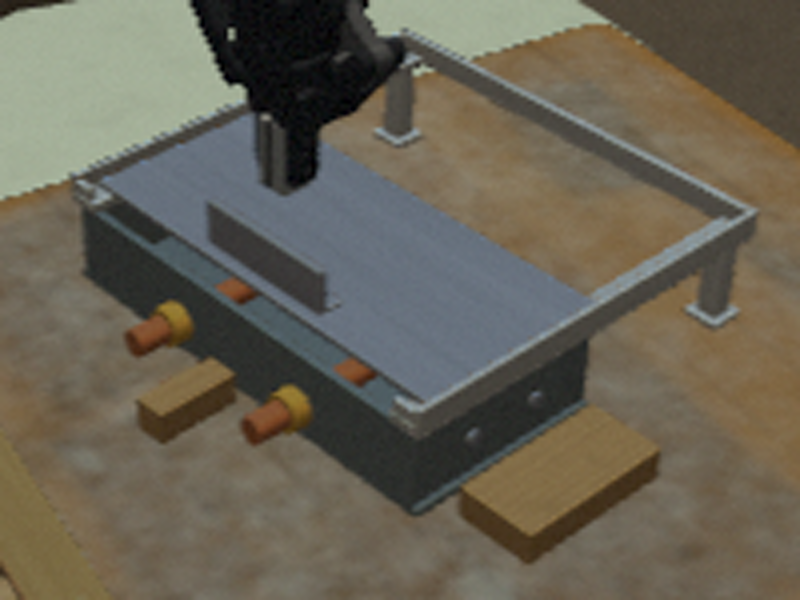

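```bash
python3 - <<'E'
from h import *
f=grab_frame("scene")
s=read_state();R=Ro.from_euler('xyz',s["ee_rot"]).as_matrix()
K,P=f["camera_matrix"],f["pose"]
for d in (0,.006,.015,.025):
    q=s["position"]+R@[0,0,d]; c=P[:3,:3].T@(q-P[:3,3]); u=K@c/c[2]; print(d,q,((u[:2]+.5-[190,145])*4-.5))
E
python3 -c "
import cv2
a=cv2.imread('pics/side3.png')[140:260,195:355]; cv2.imwrite('pics/zd3.png',cv2.resize(a,None,fx=5,fy=5,interpolation=cv2.INTER_CUBIC))"
```

```text
0 [0.51931305 0.04741197 0.08713173] [286.89859628 208.44987778]
0.006 [0.51929995 0.04747211 0.08113205] [286.87834074 219.41798915]
0.015 [0.51928031 0.04756232 0.07213252] [286.84823759 235.71845256]
0.025 [0.51925847 0.04766255 0.06213305] [286.81517793 253.6198309 ]
```

View pics/zd3.png

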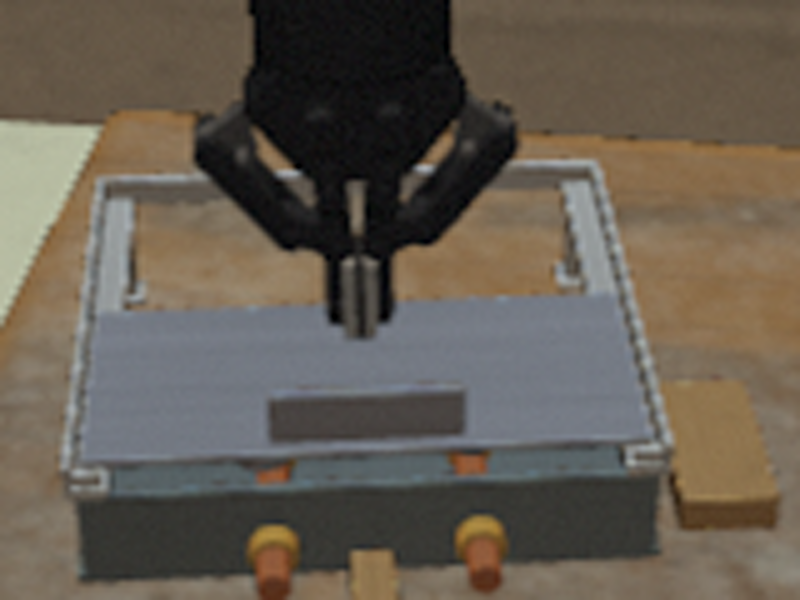

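```bash
python3 - <<'E'
from h import *
import cv2
fs=[grab_frame(n) for n in("scene","side")]
for n,f in zip(("scene","side"),fs): cv2.imwrite(f"pics/{n}4.png",f["color"][:,:,::-1])
px=[((283+.5)/4-.5+190,(190+.5)/4-.5+145),((360+.5)/5-.5+195,(337+.5)/5-.5+140)]
A=[];B=[]
for f,(u,v) in zip(fs,px):
    d=f["pose"][:3,:3]@np.linalg.solve(f["camera_matrix"],[u,v,1]);d/=np.linalg.norm(d);M=np.eye(3)-np.outer(d,d);A.append(M);B.append(M@f["pose"][:3,3])
x=np.linalg.lstsq(np.vstack(A),np.hstack(B),rcond=None)[0];print(x,np.hstack(B)-np.vstack(A)@x,box(x))
s=read_state();print(s["position"],s["ee_rot"],s["joint_pos"],s["qd"])
K=fs[1]["camera_matrix"];P=fs[1]["pose"]
for d in(0,.025):
    c=P[:3,:3].T@(s["position"]-[0,0,d]-P[:3,3]);u=K@c/c[2];print(u[:2],(u[:2]+.5-[195,140])*5-.5)
E
```

```text
[0.51973221 0.04915124 0.09746048] [ 1.30624243e-05 -2.22283490e-05  3.44319955e-05 -1.30624243e-05
  2.22283490e-05 -3.44319955e-05] [0.00294908 0.02250636]
[0.51918935 0.04848663 0.0870697 ] [-3.14130324 -0.01082437  1.76332866] [-0.4610253   0.38939194  0.4424907   1.78942901 -0.20600616  1.0086169
  0.25588274] [-5.16003849e-03 -2.29987567e-05 -4.57978456e-03 -4.06906739e-04
  1.59691863e-03  3.45406029e-04  4.76752574e-04]
[267.01645389 211.00140458] [362.08226945 357.00702289]
[267.26611995 220.8517417 ] [363.33059975 406.25870848]
```

```bash
python3 -c "
import cv2
a=cv2.imread('pics/side2.png')[140:260,195:355]; cv2.imwrite('pics/zd2.png',cv2.resize(a,None,fx=5,fy=5,interpolation=cv2.INTER_CUBIC))
a=cv2.imread('pics/side1.png')[60:180,195:355]; cv2.imwrite('pics/zd1.png',cv2.resize(a,None,fx=5,fy=5,interpolation=cv2.INTER_CUBIC))
a=cv2.imread('pics/scene1.png')[60:210,130:330]; cv2.imwrite('pics/zs1.png',cv2.resize(a,None,fx=4,fy=4,interpolation=cv2.INTER_CUBIC))
from station import *
print(grab_frame('wrist')['pose'])"
```

```text
[[ 9.81973497e-01  1.83170518e-01  4.66541852e-02  5.07203007e-01]
 [ 1.89018006e-01 -9.50941989e-01 -2.44911264e-01  1.11788221e-01]
 [-4.95099507e-04  2.49314852e-01 -9.68422356e-01  2.41915287e-01]
 [ 0.00000000e+00  0.00000000e+00  0.00000000e+00  1.00000000e+00]]
```

View pics/zd2.png

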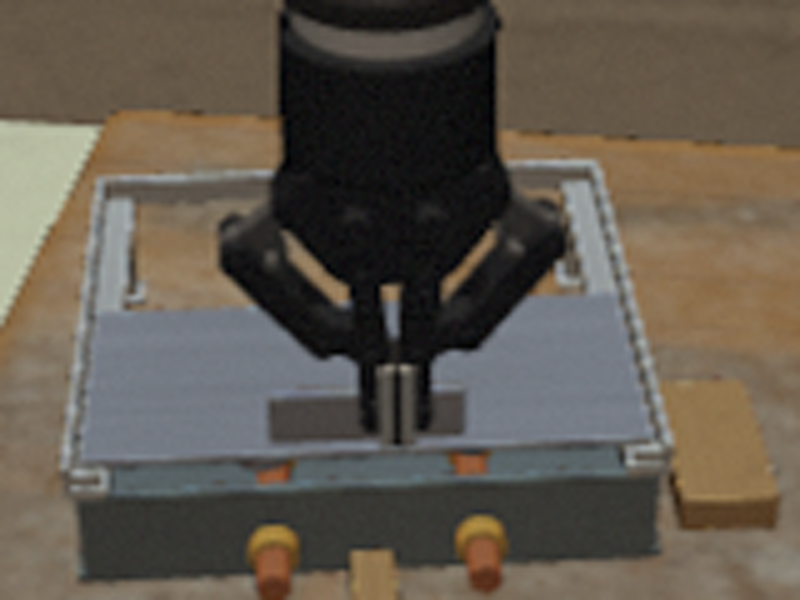

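View pics/zd1.png

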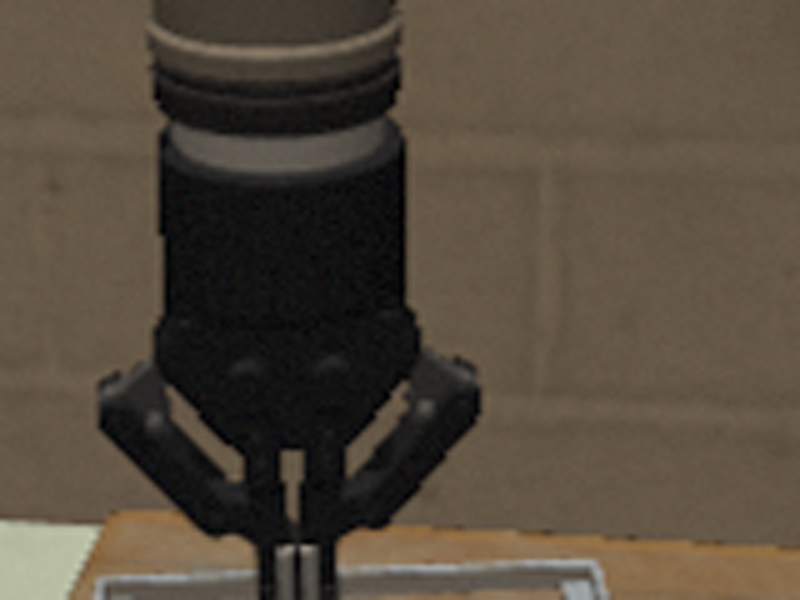

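View pics/zs1.png

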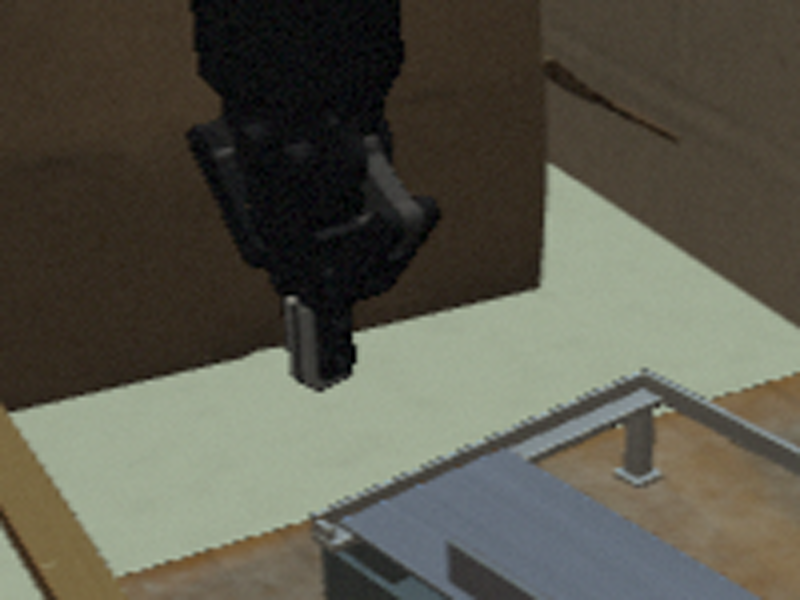

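```bash
cat >> h.py <<'E'
def tri(fa,pa,fb,pb):
    A=[];B=[]
    for f,(u,v) in ((fa,pa),(fb,pb)):
        d=f["pose"][:3,:3]@np.linalg.solve(f["camera_matrix"],[u,v,1]);d/=np.linalg.norm(d);M=np.eye(3)-np.outer(d,d);A.append(M);B.append(M@f["pose"][:3,3])
    x=np.linalg.lstsq(np.vstack(A),np.hstack(B),rcond=None)[0]; r=np.hstack(B)-np.vstack(A)@x
    return x,np.linalg.norm(r)*1e3
E
python3 - <<'E'
from h import *
a,b=grab_frame("scene"),grab_frame("side")
px=lambda u,v,s,o:((u+.5)/s-.5+o[0],(v+.5)/s-.5+o[1])
print(tri(a,px(188,262,4,(190,145)),b,px(397,443,5,(195,140))))
p=px(318,388,4,(130,60))
for z in(.16,.18,.2,.22):print(z,ray(a,*p,z))
# rail corner check by triangulation: +x,-y top corner and -x,-y ; tab top right
for n,q,r in(("+x-y",(405,31),(97,178)),("-x-y",(757,210),(600,162)),("tabL",(208,203),(268,392)),("tabR",(327,270),(465,389)),("offcut0 far corner",(596,405),(742,382))):
    print(n,tri(a,px(*q,4,(190,145)),b,px(*r,5,(195,140))))
E
```

```text
(array([0.49649447, 0.11007611, 0.09308461]), np.float64(0.5833740807594615))
0.16 [0.58190893 0.1171961  0.16      ]
0.18 [0.54821273 0.13149401 0.18      ]
0.2 [0.51451654 0.14579193 0.2       ]
0.22 [0.48082034 0.16008985 0.22      ]
+x-y (array([ 0.67552314, -0.11924145,  0.06125228]), np.float64(0.8525923105957621))
-x-y (array([ 0.43366339, -0.16374143,  0.06275787]), np.float64(1.3614612800173376))
tabL (array([0.55407949, 0.06921307, 0.07955631]), np.float64(2.3028480277479577))
tabR (array([0.4770075 , 0.05194409, 0.07870067]), np.float64(1.7752817225115867))
offcut0 far corner (array([ 0.36443554, -0.01261798,  0.04945733]), np.float64(6.8446100999575785))
```

The tips triangulate 10 mm above the reported TCP in two separate poses, not 25 mm below it. They also passed over the tab without touching. I'll trust the images and use tip z = reported z + 10 mm. Next I back off over the tab and come down lower.

```bash
python3 -m pendant '{"slide":[[8,0,-2],[11,0,0],[11,0,0],[11,0,0],[11,0,0],[11,-1,0],[6,-1,10],[0,0,12],[0,0,8],[0,0,4]],"delta_rot":[[0,0,0],[0,0,0],[0,0,0],[0,0,0],[0,0,0],[0,0,0],[0,0,0],[0,0,0],[0,0,0],[0,0,0]]}'
python3 - <<'E'
from h import *
plan(0,.051,.051)
import cv2
for n,o,s in(('scene',(190,145),4),('side',(195,140),5)):
    c=grab_frame(n)['color'][:,:,::-1]; a=c[o[1]:o[1]+600//s,o[0]:o[0]+800//s]; cv2.imwrite(f'pics/z{n}5.png',cv2.resize(a,None,fx=s,fy=s,interpolation=cv2.INTER_CUBIC))
E
```

```text
t: 5.95
position: [0.5014, 0.1259, 0.0532]
ee_rot: [-3.141, -0.012, 1.77]
force: [0.5, -0.1, -0.7]
opening: 0.0
t 5.95 pos [0.5014 0.1259 0.0532] box [-1.000e-04  1.014e-01] rpy [-3.141 -0.012  1.77 ] F [ 0.5 -0.1 -0.7] op 0.0
tool slide mm [-50.4  -0.1   1.6] rot to box deg (tool z) 0.2247316681395837
```

View pics/zscene5.png

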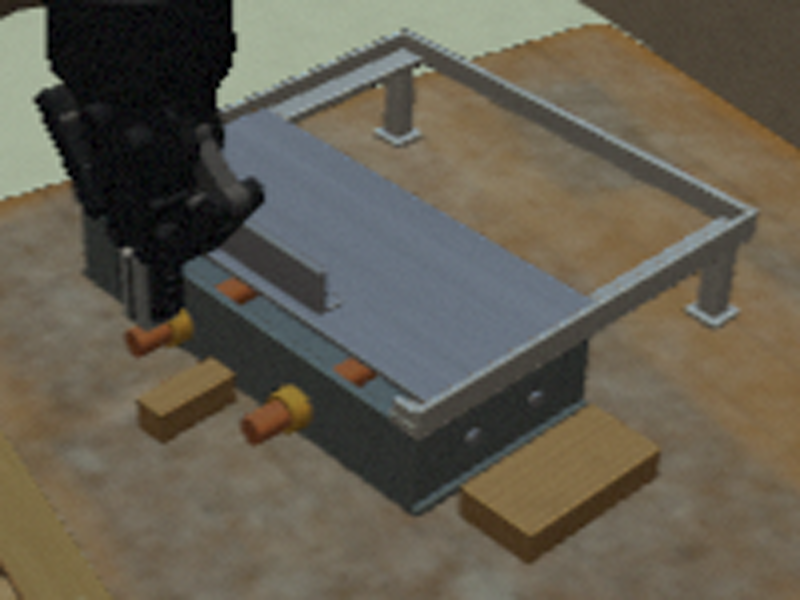

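View pics/zside5.png

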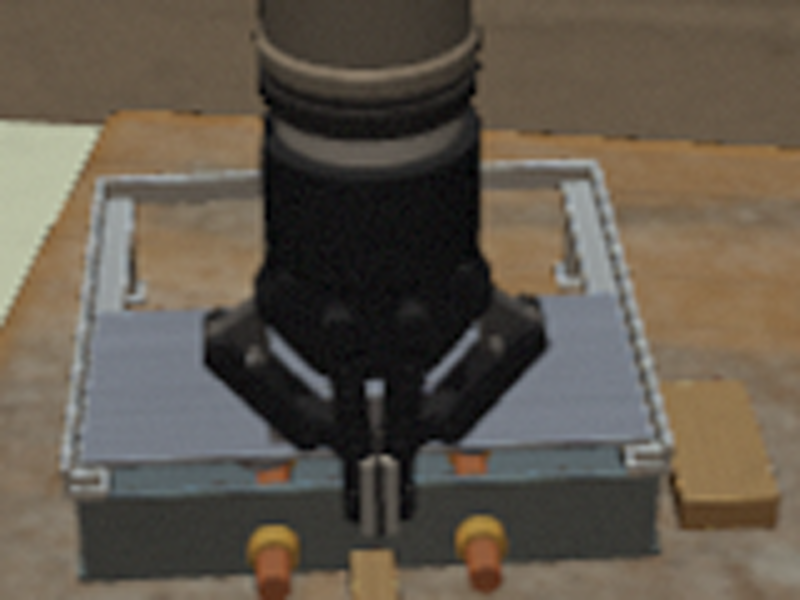

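```bash
python3 - <<'E'
from h import *
a,b=grab_frame("scene"),grab_frame("side")
px=lambda u,v,s,o:((u+.5)/s-.5+o[0],(v+.5)/s-.5+o[1])
x,r=tri(a,px(150,327,4,(190,145)),b,px(378,537,5,(195,140)));print(x,r,box(x))
E
```

```text
[0.50188646 0.12736729 0.06085864] 0.9289279429477387 [0.0005972  0.10269793]
```

```bash
python3 -m pendant '{"slide":[[-5,0,0],[-6,0,0],[-6,0,0],[-6,0,0],[-6,0,0],[-6,0,0],[-6,0,0],[-6,0,0],[-6,0,0],[-6,0,0]],"delta_rot":[[0,0,0],[0,0,0],[0,0,0],[0,0,0],[0,0,0],[0,0,0],[0,0,0],[0,0,0],[0,0,0],[0,0,0]]}'
cat > look.py <<'E'
from h import *
import cv2,sys
k=sys.argv[1]
plan(0,-.055,.051)
for n,o,s in(('scene',(190,145),4),('side',(195,140),5)):
    c=grab_frame(n)['color'][:,:,::-1]; a=c[o[1]:o[1]+600//s,o[0]:o[0]+800//s]; cv2.imwrite(f'pics/z{n}{k}.png',cv2.resize(a,None,fx=s,fy=s,interpolation=cv2.INTER_CUBIC))
E
python3 look.py 6
```

```text
t: 7.15
position: [0.5165, 0.0657, 0.0559]
ee_rot: [3.136, -0.017, 1.769]
force: [-0.8, 3.5, 1.7]
opening: 0.0002
t 7.15 pos [0.5165 0.0657 0.0559] box [0.003  0.0394] rpy [ 3.136 -0.017  1.769] F [-0.8  3.5  1.7] op 0.0002
tool slide mm [-94.4  -3.3   3.2] rot to box deg (tool z) 0.16045096162389014
```

View pics/zscene6.png

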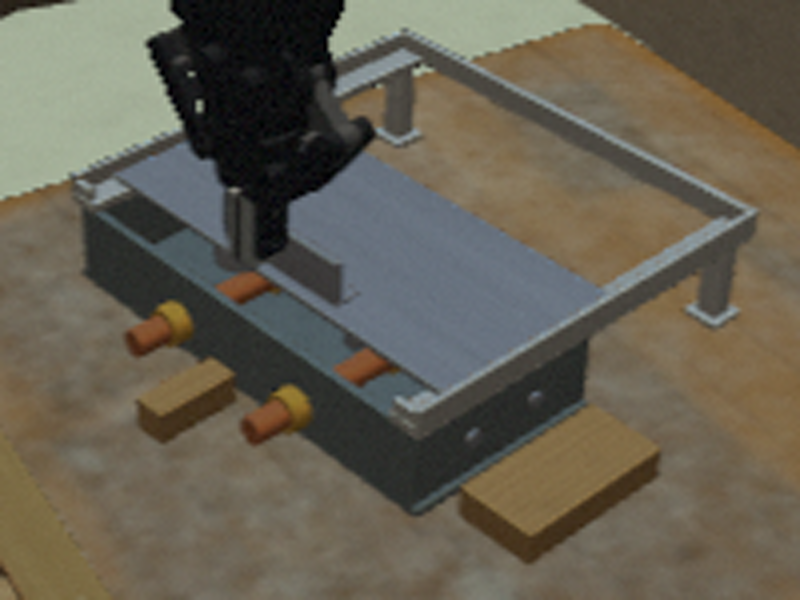

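```bash
python3 -m pendant '{"slide":[[-6,-1,1],[-7,-1,1],[-7,-1,1],[-7,0,1],[-7,0,1],[-7,0,0],[-7,0,0],[-7,0,0],[-7,0,0],[-6,0,0]],"delta_rot":[[0,0,0],[0,0,0],[0,0,0],[0,0,0],[0,0,0],[0,0,0],[0,0,0],[0,0,0],[0,0,0],[0,0,0]]}'
python3 look.py 7
```

```text
t: 8.25
position: [0.5268, 0.0117, 0.0521]
ee_rot: [3.133, -0.038, 1.783]
force: [-1.4, 5.8, 5.2]
opening: 0.0001
t 8.25 pos [0.5268 0.0117 0.0521] box [ 0.0026 -0.0156] rpy [ 3.133 -0.038  1.783] F [-1.4  5.8  5.2] op 0.0001
tool slide mm [-39.4  -3.3  -0.4] rot to box deg (tool z) 0.9735841759824841
```

View pics/zscene7.png

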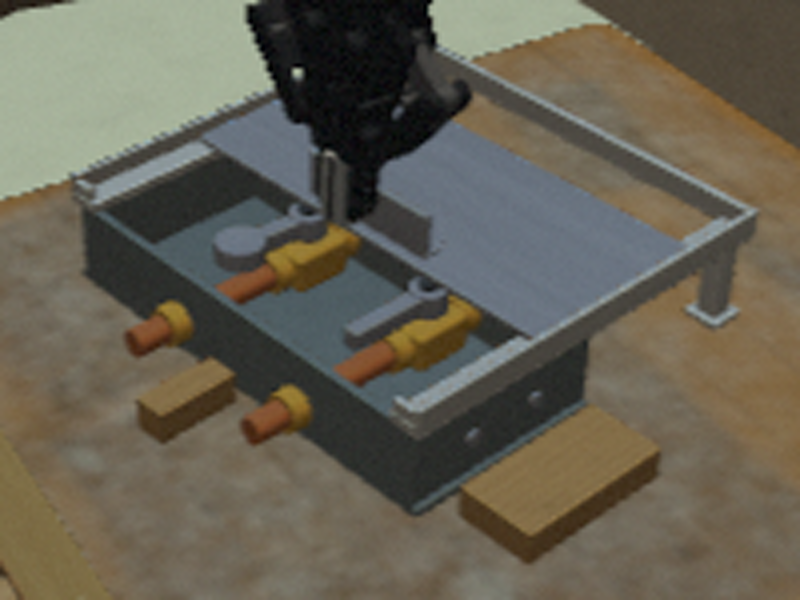

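```bash
python3 -m pendant '{"slide":[[-4,-1,-1],[-6,-1,-1],[-6,-1,0],[-6,0,0],[-6,0,0],[-6,0,0],[-5,0,0],[-4,0,0],[-3,0,0],[-3,0,0]],"delta_rot":[[0,-0.5,0.5],[0,-0.5,0.4],[0,-0.5,0],[0,0,0],[0,0,0],[0,0,0],[0,0,0],[0,0,0],[0,0,0],[0,0,0]]}'
python3 look.py 8
```

```text
t: 9.35
position: [0.5311, -0.0268, 0.0528]
ee_rot: [3.138, -0.031, 1.772]
force: [-1.4, 8.7, 3.9]
opening: 0.0001
t 9.35 pos [ 0.5311 -0.0268  0.0528] box [-0.0007 -0.0542] rpy [ 3.138 -0.031  1.772] F [-1.4  8.7  3.9] op 0.0001
tool slide mm [-0.8  0.7  1.8] rot to box deg (tool z) 0.37409334237160097
```

View pics/zscene8.png

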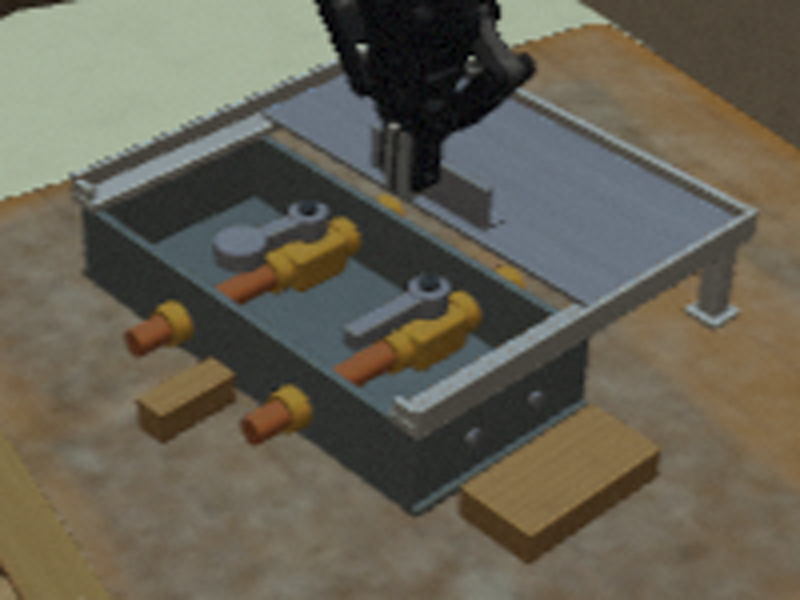

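```bash
python3 -m pendant '{"slide":[[-4,0,0],[-4,0,0],[-4,0,0],[-4,0,0],[-4,0,0],[-4,0,0],[-4,0,0],[-4,0,0],[-4,0,0],[0,0,0]],"delta_rot":[[0,0,0],[0,0,0],[0,0,0],[0,0,0],[0,0,0],[0,0,0],[0,0,0],[0,0,0],[0,0,0],[0,0,0]]}'
python3 look.py 9
```

```text
t: 10.45
position: [0.53, -0.0251, 0.0536]
ee_rot: [-3.133, -0.093, 1.794]
force: [-0.2, 0.8, -0.2]
opening: -0.0001
t 10.45 pos [ 0.53   -0.0251  0.0536] box [-0.0014 -0.0524] rpy [-3.133 -0.093  1.794] F [-0.2  0.8 -0.2] op -0.0001
tool slide mm [-2.9  1.3  2.3] rot to box deg (tool z) 1.6138046109786053
```

View pics/zscene9.png

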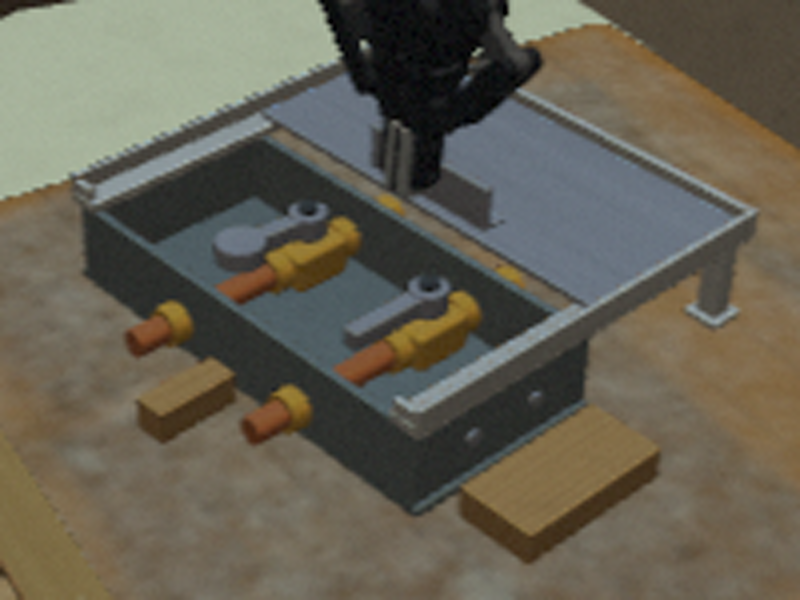

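View pics/zside9.png

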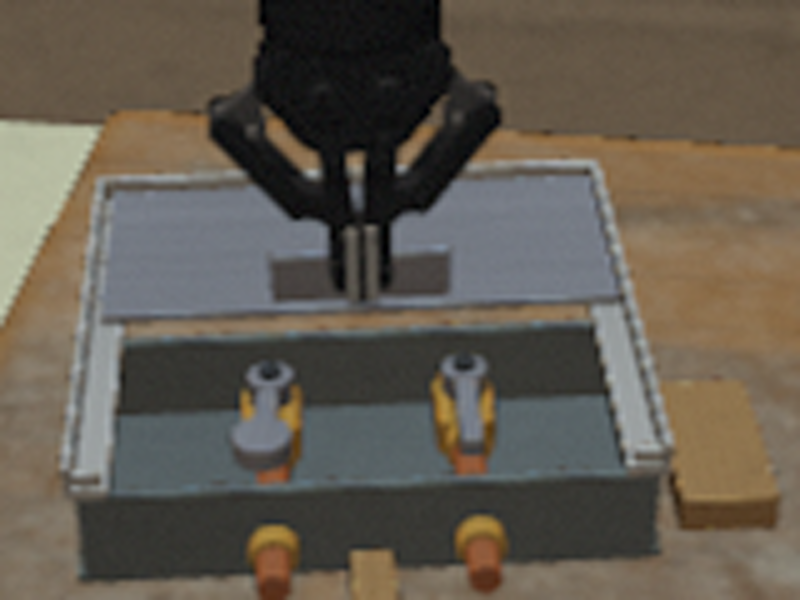

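The cover has met the end stop. The disc handle is the far one, with its hub at about x=+40, and the plain bar is the near one.

```bash
python3 - <<'E'
from h import *
a,b=grab_frame("scene"),grab_frame("side")
px=lambda u,v,s,o:((u+.5)/s-.5+o[0],(v+.5)/s-.5+o[1])
S=lambda u,v,z:box(ray(b,*px(u,v,5,(195,140)),z)).round(4)
C=lambda u,v,z:box(ray(a,*px(u,v,4,(190,145)),z)).round(4)
print("cover edge",S(112,318,.056),S(620,298,.056),C(262,122,.056),C(583,304,.056))
print("disc hub",S(270,375,.044),C(308,212,.044))
print("disc",S(262,440,.044),C(241,241,.044))
print("bar hub",S(465,365,.044),C(429,288,.044),"end",S(469,445,.044),C(355,332,.044))
print("box +y edge inner top ends z.046?",S(112,490,.046),S(625,470,.046))
E
```

```text
cover edge [ 0.1105 -0.0597] [-0.1167 -0.0584] [ 0.1073 -0.0539] [-0.1108 -0.0584]
disc hub [ 0.0412 -0.0279] [ 0.0419 -0.0275]
disc [0.0449 0.0182] [0.0446 0.0135]
bar hub [-0.0444 -0.0289] [-0.0438 -0.027 ] end [-0.0411  0.028 ] [-0.0455  0.022 ]
box +y edge inner top ends z.046? [0.1056 0.0493] [-0.1029  0.0518]
```

```bash
python3 -m pendant '{"slide":[[4,0,0],[7,0,-3],[7,1,-4],[8,1,-4],[8,1,-3],[8,1,0],[8,1,0],[6,0,0],[3,0,0],[0,0,0]],"delta_rot":[[0,-1,0.4],[0,-1,0.4],[0,-1,0.4],[0,-1,0.4],[0,-1,0],[0,0,0],[0,0,0],[0,0,0],[0,0,0],[0,0,0]]}'
sed -i 's/plan(0,-.055,.051)/plan(.005,.014,.025)/' look.py; python3 look.py 10
```

```text
t: 11.65
position: [0.5238, 0.0099, 0.0669]
ee_rot: [-3.128, 0.027, 1.746]
force: [-0.5, -0.3, 0.3]
opening: -0.0001
t 11.65 pos [0.5238 0.0099 0.0669] box [-0.0006 -0.0168] rpy [-3.128  0.027  1.746] F [-0.5 -0.3  0.3] op -0.0001
tool slide mm [32.   5.6 41. ] rot to box deg (tool z) -1.1381360765085495
```

View pics/zscene10.png

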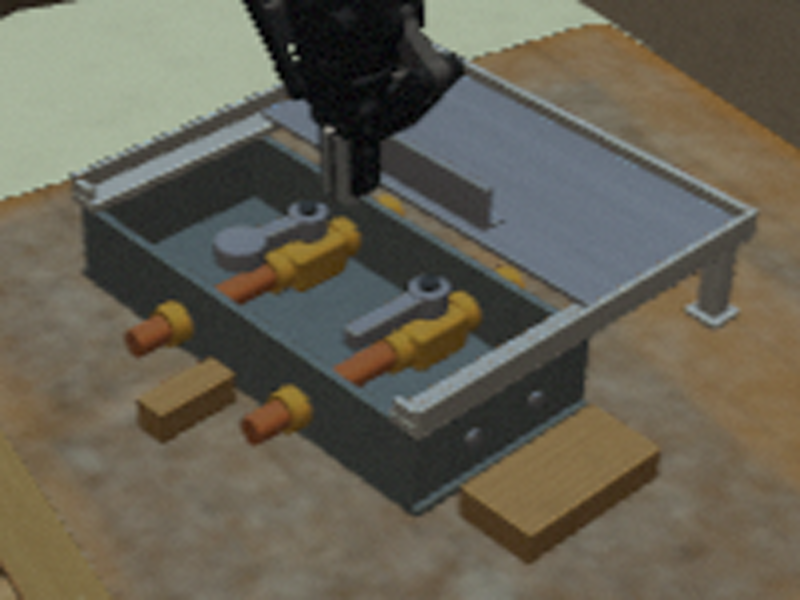

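View pics/zside10.png

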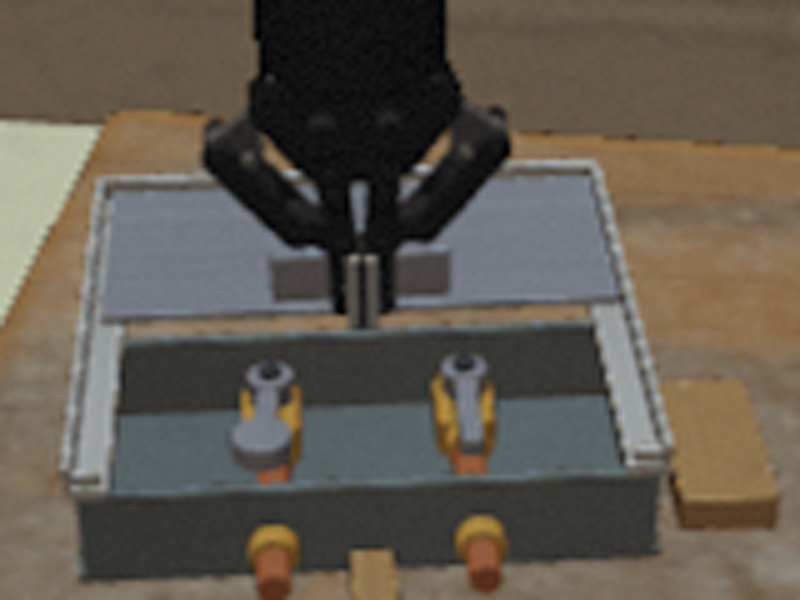

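```bash
python3 -m pendant '{"slide":[[5,1,0],[7,1,0],[7,1,0],[7,2,0],[5,1,4],[1,0,7],[0,0,8],[0,0,8],[0,0,6],[0,0,4]],"delta_rot":[[0,0.5,-0.5],[0,0.5,-0.5],[0,0.4,0],[0,0,0],[0,0,0],[0,0,0],[0,0,0],[0,0,0],[0,0,0],[0,0,0]]}'
python3 look.py 11
```

```text
t: 12.75
position: [0.5232, 0.0439, 0.0261]
ee_rot: [-3.127, 0.001, 1.763]
force: [0.2, -0.1, 0.3]
opening: 0.0002
t 12.75 pos [0.5232 0.0439 0.0261] box [0.0053 0.0167] rpy [-3.127e+00  1.000e-03  1.763e+00] F [ 0.2 -0.1  0.3] op 0.0002
tool slide mm [-2.7 -0.3  1.1] rot to box deg (tool z) -0.15072284465864294
```

View pics/zscene11.png

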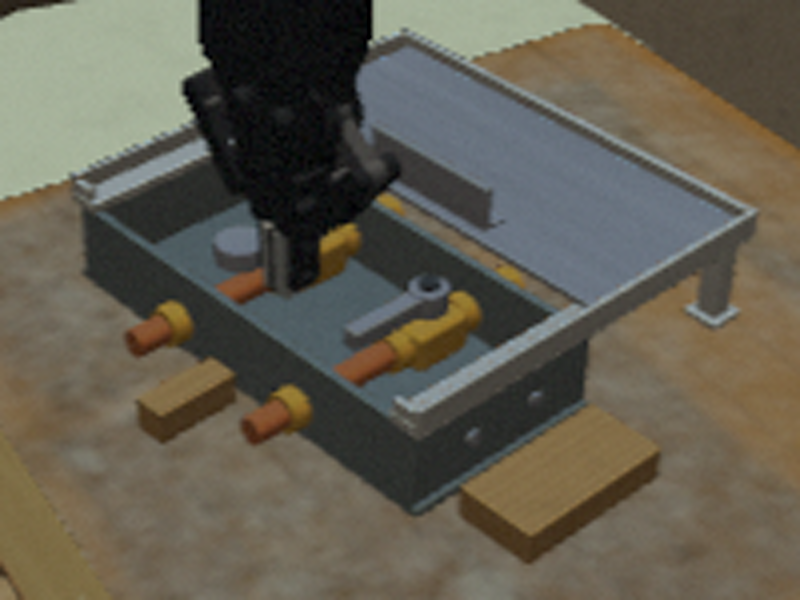

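View pics/zside11.png

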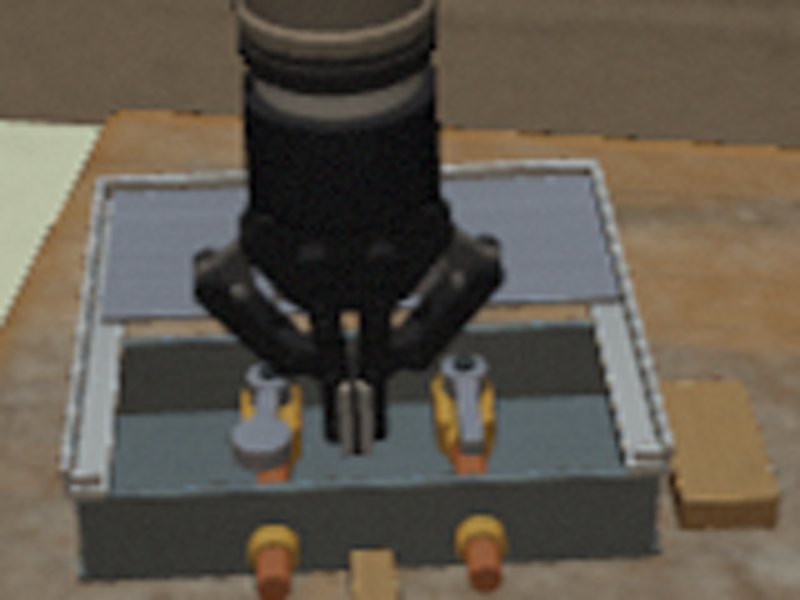

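```bash
python3 - <<'E'
from h import *
a,b=grab_frame("scene"),grab_frame("side")
px=lambda u,v,s,o:((u+.5)/s-.5+o[0],(v+.5)/s-.5+o[1])
x,r=tri(a,px(285,294,4,(190,145)),b,px(355,454,5,(195,140)));print(x,r,box(x))
E
python3 -m pendant '{"slide":[[0,4,0],[0,4,0],[1,4,0],[1,4,0],[1,4,0],[1,4,0],[0,4,0],[0,4,0],[0,4,0],[0,2,0]],"delta_rot":[[0,0,0],[0,0,0],[0,0,0],[0,0,0],[0,0,0],[0,0,0],[0,0,0],[0,0,0],[0,0,0],[0,0,0]]}'
sed -i 's/plan(.005,.014,.025)/plan(.066,.013,.026)/' look.py; python3 look.py 12
```

```text
[0.52368583 0.04639389 0.03537195] 0.46421097941418604 [0.00629349 0.01903519]
t: 13.95
position: [0.5611, 0.0536, 0.0273]
ee_rot: [-3.123, 0.002, 1.762]
force: [-3.4, -1.6, 1.4]
opening: 0.0
t 13.95 pos [0.5611 0.0536 0.0273] box [0.0444 0.0188] rpy [-3.123e+00  2.000e-03  1.762e+00] F [-3.4 -1.6  1.4] op 0.0
tool slide mm [-5.7 21.6  0.9] rot to box deg (tool z) -0.24463279263859447
```

View pics/zscene12.png

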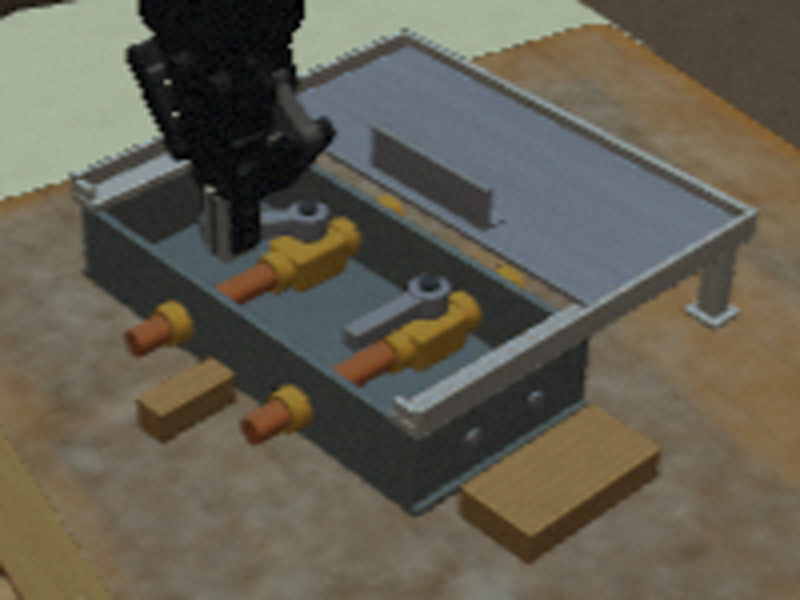

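View pics/zside12.png

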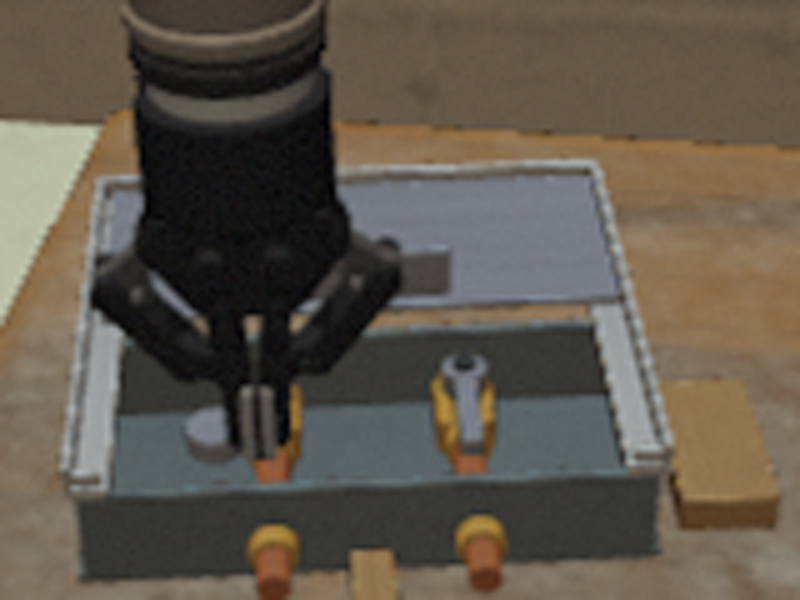

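```bash
python3 -m pendant '{"slide":[[0,4,0],[0,4,0],[-1,4,0],[-1,4,0],[-2,4,0],[-2,3,0],[-3,2,0],[-4,2,0],[-4,2,0],[-4,1,0]],"delta_rot":[[0,0,0],[0,0,0],[0,0,0],[0,0,0],[0,0,0],[0,0,0],[0,0,0],[0,0,0],[0,0,0],[0,0,0]]}'
sed -i 's/plan(.066,.013,.026)/plan(.078,-.005,.026)/' look.py; python3 look.py 13
```

```text
t: 15.05
position: [0.5977, 0.0448, 0.0256]
ee_rot: [-3.126, -0.005, 1.767]
force: [-0.4, 2.9, -0.3]
opening: 0.0001
t 15.05 pos [0.5977 0.0448 0.0256] box [0.0786 0.0031] rpy [-3.126 -0.005  1.767] F [-0.4  2.9 -0.3] op 0.0001
tool slide mm [-8.1 -0.6 -0.4] rot to box deg (tool z) 0.04185191585647173
```

View pics/zscene13.png

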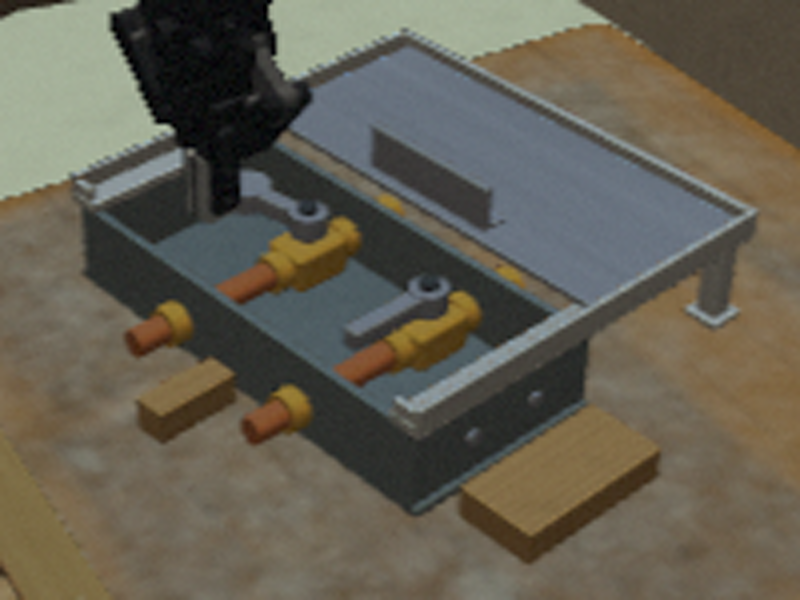

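View pics/zside13.png

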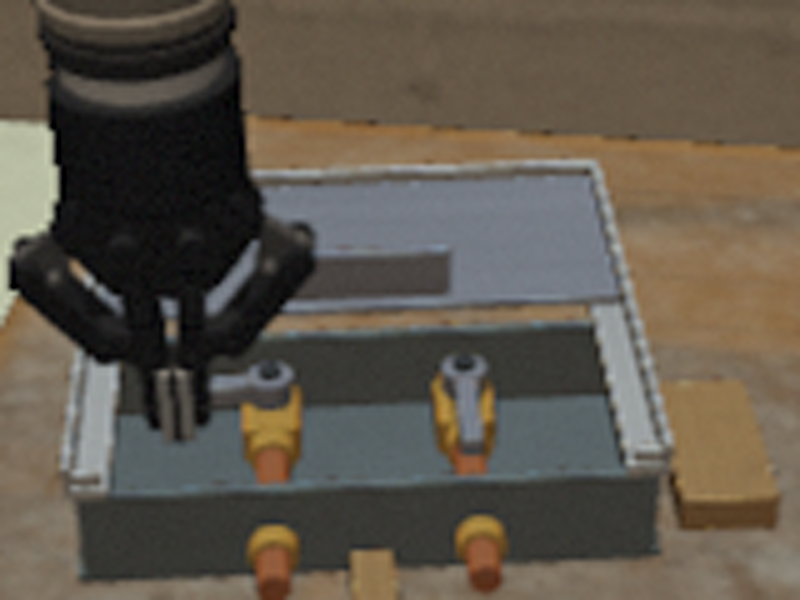

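```bash
python3 -m pendant '{"slide":[[-3,0,0],[-4,0,0],[-4,0,0],[-4,0,0],[-4,0,0],[-4,0,0],[-4,0,0],[-4,0,0],[-4,0,0],[-4,0,0]],"delta_rot":[[0,0,0],[0,0,0],[0,0,0],[0,0,0],[0,0,0],[0,0,0],[0,0,0],[0,0,0],[0,0,0],[0,0,0]]}'
python3 look.py 14
```

```text
t: 16.15
position: [0.6004, 0.0396, 0.0263]
ee_rot: [-3.124, -0.052, 1.786]
force: [-2.3, 7.1, 0.9]
opening: 0.0005
t 16.15 pos [0.6004 0.0396 0.0263] box [ 0.0803 -0.0025] rpy [-3.124 -0.052  1.786] F [-2.3  7.1  0.9] op 0.0005
tool slide mm [-2.5 -2.3  0.2] rot to box deg (tool z) 1.134050589944475
```

View pics/zside14.png

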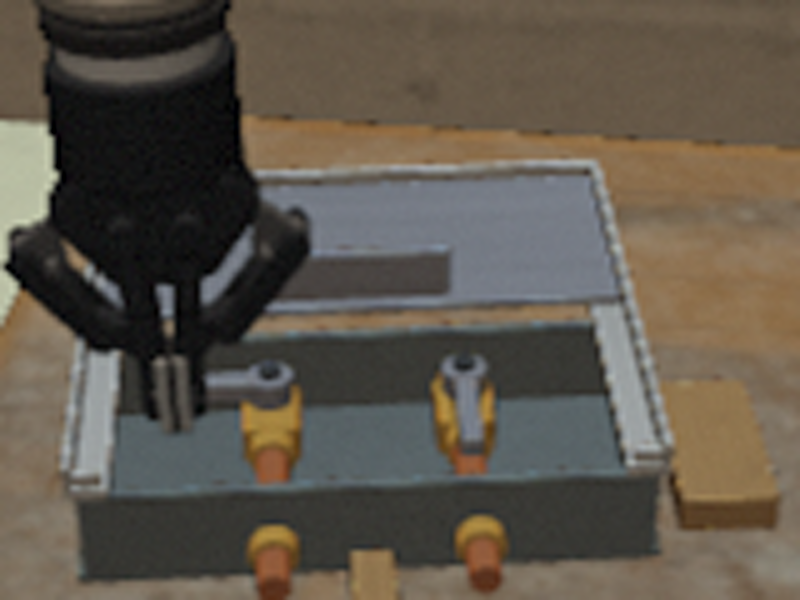

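```bash
python3 -m pendant '{"slide":[[5,0,0],[5,-1,0],[3,-1,0],[0,0,-5],[0,0,-10],[0,0,-15],[0,0,-20],[0,0,-20],[0,0,-20],[0,0,0]],"delta_rot":[[0,-1,0],[0,-1,0],[0,-1,0],[0,0,0],[0,0,0],[0,0,0],[0,0,0],[0,0,0],[0,0,0],[0,0,0]]}'
python3 look.py 15
```

```text
t: 17.25
position: [0.5991, 0.0439, 0.1257]
ee_rot: [-3.128, 0.016, 1.779]
force: [-0.2, -0.4, 0.2]
opening: -0.0001
t 17.25 pos [0.5991 0.0439 0.1257] box [0.0798 0.002 ] rpy [-3.128  0.016  1.779] F [-0.2 -0.4  0.2] op -0.0001
tool slide mm [-5.4 -0.6 99.8] rot to box deg (tool z) 0.7797057346080902
```

View pics/zside15.png

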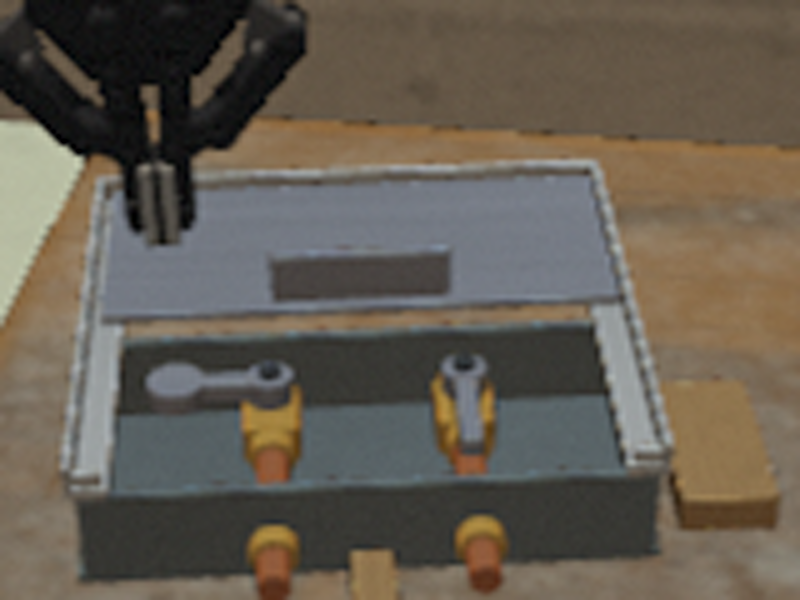

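View pics/zscene15.png

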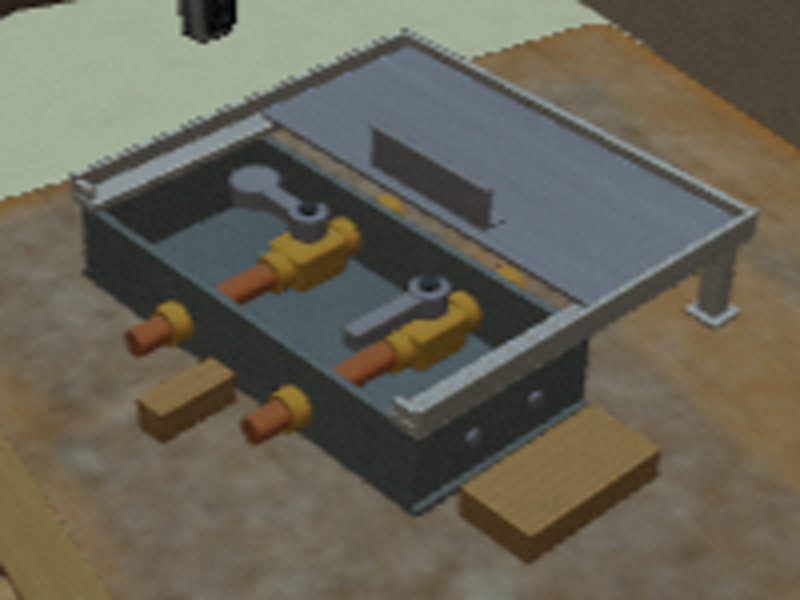

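```bash
python3 - <<'E'
from h import *
a,b=grab_frame("scene"),grab_frame("side")
px=lambda u,v,s,o:((u+.5)/s-.5+o[0],(v+.5)/s-.5+o[1])
S=lambda u,v,z:box(ray(b,*px(u,v,5,(195,140)),z))
C=lambda u,v,z:box(ray(a,*px(u,v,4,(190,145)),z))
for f,h,d in((S,(271,374),(175,377)),(C,(309,210),(256,180))):
    p,q=f(*h,.044),f(*d,.044);v=q-p;print(p,q,np.linalg.norm(v),np.arctan2(v[0],v[1]))
# disc mask centre
import cv2
for n,f,roi in(("side",b,(220,205,242,226)),("scene",a,(244,183,264,200))):
    x0,y0,x1,y1=roi;im=f["color"][y0:y1,x0:x1].astype(int);print(n);print(im.sum(2)//3)
E
```

```text
[ 0.0407271  -0.02859181] [ 0.08257794 -0.02949885] 0.04186067199672389 1.5924659470480802
[ 0.04291794 -0.02907201] [ 0.08131029 -0.02736095] 0.03843046030982003 1.5262579578061017
side
[[105 119 117 118 119 123 126 128 126 128 124 125 121 121 121 120 123 121
  118 116 117 119]
 [110 122 124 128 129 129 126 127 127 126 124 125 122 120 107 107 116 117
  116 106 100 108]
 [ 98 111 114 112 112 112 110 116 123 114 106 107 107 107 100 100 104 106
  113 106 103 105]
 [ 96  97  91  90  85  83  77  77  83  77  72  67  66  64  68  64  65  67
   67  72  72  71]
 [ 65  63  61  60  58  57  53  53  51  52  53  49  47  49  48  46  45  48
   45  49  50  50]
 [ 48  47  50  52  51  53  51  47  50  50  52  50  53  53  52  54  53  51
   53  50  53  54]
 [ 50  52  53  52  51  51  51  50  52  49  49  50  51  50  51  51  52  55
   53  53  51  54]
 [ 49  52  52  53  50  51  46  56  72  77  77  79  70  54  48  53  50  52
   53  52  53  52]
 [ 48  51  50  50  47  69  78 101 120 121 121 121 121 107  81  55  50  50
   50  47  49  49]
 [ 53  51  48  50  55 101 121 124 129 129 130 128 129 127 122  96  76  76
  
[... 1792 characters left out ...]
  43  39
   42  42]
 [ 36  40  41  49  56  78  95 105 112 116 111 106 110 113 111 113  88  53
   43  45]
 [ 39  39  36  49  54  56  65  61  70  67  66  69  99 113 113 112 113 101
   69  45]
 [ 40  43  37  42  52  56  56  56  58  61  56  58  63  88 110 116 114 114
  118 101]
 [ 37  39  40  39  49  57  54  59  58  56  52  55  53  58  69  95 112 112
  114 112]
 [ 35  41  42  40  55  63  58  60  55  57  53  52  57  54  58  60  83 107
  112 112]
 [ 41  37  52  75  84  84  86  79  71  69  67  70  63  55  55  58  59  67
  102 114]
 [ 62  77  83  87  87  85  85  82  83  88  84  87  85  76  64  58  54  53
   95 111]
 [ 87  84  87  86  83  84  85  86  86  85  84  83  85  83  83  72  65  56
   55  93]]
```

```bash
python3 - <<'E'
from h import *
import cv2
for n in("scene","side"):
    c=grab_frame(n)["color"].astype(int);o=cv2.imread(f"pics/{n}0.png")[:,:,::-1].astype(int)
    d=np.abs(c-o).sum(2)
    R={"scene":dict(o2=(222,232,252,258),o0=(300,245,358,285),o1=(150,285,206,332),bar=None),"side":dict(o2=(262,248,278,273),o0=(328,213,355,248),o1=(294,300,335,348))}[n]
    for k,r in R.items():
        if r: print(n,k,d[r[1]:r[3],r[0]:r[2]].mean().round(1),(d[r[1]:r[3],r[0]:r[2]]>60).sum())
print(read_state()["t"],hand_in())
E
```

```text
scene o2 10.0 0
scene o0 10.1 0
scene o1 10.5 0
side o2 14.4 0
side o0 15.5 0
side o1 15.8 0
the job is handed in; nothing more can be done
17.55 None
```

I slid the cover by its tab to the end stop and pushed the disc handle (the far valve) shut. Both were done with the outside of the closed fingers. I then lifted the arm clear and handed in at about 17.6 s.

**Last checks**
- **Cover:** its near edge measured y ≈ -54 to -60 mm in the box frame. That puts its origin at about -112 mm, at the stop, and it did not move after that.
- **Disc handle:** the side view gave 1.59 rad and the scene view 1.53 rad, a mean of about 1.56. It had stopped moving under about 7 N. The two views differ by 0.07 rad, but both are above 1.45.
- **Offcuts:** no pixels changed around any of the three between the first and last pictures.
- **Plain handle:** it looks the same in every view since it was uncovered, and I never touched it. I only compared it by eye.
- **Arm:** the force reading was near zero when I handed in.

**What disagreed**
- **Finger height:** the images put the closed fingertips about 10 mm above the reported TCP height. The given `tcp_to_tips` should put them 25 mm below it. Because of this my first pass went over the tab without touching it, so I used the image height from then on.
- **Push on the tab:** the tool tilted slightly, up to about 0.09 rad, while pressing at the stop. During the push the force reading showed up to about 5 N upward on the tool, so the fingertips may have rubbed lightly on the plate.

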